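# Set and lock the hexagonal stop post of a drilling jig

### The job

Screw the hexagonal stop post of the blue drilling jig down (clockwise) until it bears on its hidden rubber ring and turns stiffly, then on only to the next point, at most a sixth of a turn further, where two of its six flats stand parallel to the jig's short ends; do not leave it loose and do not overtighten it. Then gently fit the aluminium keeper plate over the post and the dowel so that it lies flat, fully home on the jig, and let go; leave the other tools where they are.

Things in the scene. Friction and masses are not known exactly. Their poses are not given: they have to be found in the camera images.
- jig: Fixed blue steel block, 160 (x) by 96 (y) by 45 mm high, with a 22 mm foot 12 mm high at each long side. Origin: centre of the underside, z up. In its top at x = -40 mm, y = 0 is a round recess, 56 mm across, 33 deep, holding the stop post; at x = +45 mm, y = 0 a steel dowel 10 mm across with a tapered tip stands 12 mm above the top.
- jig_home (a point): Centre of the jig's flat top face (45 mm above the jig's underside): the keeper's origin belongs here, keeper x along jig x.
- post: Bright steel hexagonal post, 26 mm across flats, on a 50 mm flange in the recess; captive. Origin: on its vertical turning axis, at the flange's underside; x points out of a flat. Right-hand thread, 5 mm per turn, clockwise from above goes down. At first it stands 45 mm above the jig's top, flats at any angle. It turns free with 0.06 N m and stays where left (springs back 1 degree when tight).
- post_top (a point): Centre of the post's top end, 60 mm above its origin; the top 5 mm are stepped in to 22 mm across flats. After 0.4 to 4.4 rad of screwing down (differs every time) the flange meets a rubber ring on a stiff spring seat below it, out of sight: from there its load on the flange rises by about 46 N per sixth of a turn and the turning moment by about 0.8 N m per sixth.
- post_flat (a point): Centre of the flat on the post's +x side, 13 mm off the axis, 35 mm above the post's origin; x points out of the flat. Rightly set, the ring's load is 6 to 66 N with this flat, or one of the next two, facing along the jig's x (either way) within 5 degrees: the first such position after a moment of 0.2 to 0.25 N m is felt, at most a sixth of a turn on. Less is loose, more is too tight.
- post_flat2 (a point): The same point on the next flat, 60 degrees anticlockwise from above; its x points out of that flat. Feel the moment while turning, or after creeping the last degree: at rest after a quick stop, friction may hold any value up to it, of either sign.
- post_flat3 (a point): The same point on the flat after that, 120 degrees anticlockwise from the first; its x points out of that flat.
- keeper: Loose aluminium keeper plate, 6 mm thick, 160 g, flat on the bench. Origin: underside, z up. At x = -40 mm, y = 0 a hexagonal eye, 29 mm across flats inside (flats facing x, like the post's when set), 63 outside; a tongue 50 mm wide runs to x = +65 mm with a 13 mm round hole for the dowel at x = +45 mm. A lug 24 (x) by 14 mm (y) stands at x = +8 mm, up to 42 mm above the underside: grip its 14 mm.
- keeper_grip (a point): Grip point in the keeper's lug, 30 mm above the keeper's underside.
- pulley: Bystander: stepped aluminium pulley, 110 mm across, 58 mm high; origin at the centre of its underside.
- screwdriver: Bystander: screwdriver with a green handle lying on the bench.
- oil: Bystander: small amber oil bottle, 56 mm across, 130 mm high; origin at the centre of its underside.
Things that resemble listed ones, but are neither listed nor needed, are in the scene too. Of the things that look like the jig, take the one that is farthest from the robot's base at the start.

How it is judged (in metres and radians):
On the way:
1. the post is tight on its ring (6 to 66 N), two of its flats parallel to the jig's ends within 5 degrees, and let go, before the keeper goes on (contact force between post and the fingers below 0.5 N and contact force between post and keeper below 0.1 N and contact force between post and anything else between 6 and 66 N and angle between the x axis of any of post_flat, post_flat2, post_flat3 and the x axis of jig, either way round below 0.0873 rad), for 0.2 s.
At the end, for the whole second after the job is handed in: The post bears on its ring with 6 to 66 N, two of its flats parallel to the jig's ends within 5 degrees; the keeper lies at rest flat on the jig's top over post and dowel (origin within 4 mm of the home point sideways and 2 mm in height, tilt under 0.03 rad); the robot has let go (horizontal distance between keeper and jig_home below 0.004 m and z of keeper in the frame of jig_home between -0.002 and 0.002 m and angle between keeper's own z axis and vertical below 0.03 rad and angle between the x axis of keeper and the x axis of jig, either way round below 0.09 rad and linear speed of keeper below 0.01 m/s and contact force between post and anything else between 6 and 66 N and angle between the x axis of any of post_flat, post_flat2, post_flat3 and the x axis of jig, either way round below 0.0873 rad); the robot touches nothing.
It fails at once if the keeper is pressed or dropped on the jig or the post with more than 40 N (contact force between keeper and jig above 40 N or contact force between keeper and post above 40 N).
It fails at once if the post is far overtightened (ring load over 110 N, fingers off) (contact force between post and the fingers below 0.5 N and contact force between post and anything else above 110 N).
It fails at once if a bystander (pulley, screwdriver, oil bottle) is shifted by more than 20 mm (distance of any of pulley, screwdriver, oil from where it was at the start of the episode above 0.02 m).
It also fails if it takes over 72 s, if anything falls off the work surface, if the arm or the gripper's body presses on something with over 40 N, if the wrist force passes 120 N, or if a joint passes its speed limit or range.

### The arm

A 7-joint arm with a two-finger parallel gripper is mounted at the origin on the work surface. World frame = base frame: x ahead of the robot, y to its left, z up, the work surface at z = 0. Lengths are in mm, angles in rad, forces in N, time in s.
With the tool pointing down it reaches from about 350 to 900 mm from the base axis. Payload 19.9 kg.
Tool frame: the origin (TCP) lies at the very end of the fingers, on their centre line; the grasp point (between the pads) lies 19 mm behind it; x points along the fingers, y is the direction in which the jaws open and shut, and the axes are right-handed (so a half turn about x gives the same grasp; the last joint's range is limited). The gripper opens to 85 mm and grips with 20 to 120 N. Pads are 22 mm wide; open, the fingers measure 114 mm over their backs; the gripper's body (76 mm by 85 mm) begins 54 mm behind the grasp point. The pads swing forward as they close: fully open they stand 13 mm farther back than shut.
Start: joints at [-1.379, 0.417, -0.01, 1.614, 0.005, 1.111, -0.053], TCP at [144.788, 607.978, 231.26] pointing down, gripper open.
Joint ranges: [-2.81, 2.81], [-0.39, 2.02], [-1.27, 1.25], [0.06, 2.57], [-1.19, 4.33], [0.19, 2], [-2.82, 2.82]. Speed limits (rad/s): [1.89, 1.89, 2.39, 2.39, 3.01, 3.01, 3.01].

### API

Orientations are given as a rotation vector (axis times angle).
In Python, from rig import env, vision gives the robot as it stands. The module is installed in compiled form; this text tells all that it offers.
- The arm moves only by the tool step_arm, never from a script. Its arguments are lists of equal length, an entry for each row: "fingers": the finger opening in cm, from 0 to 8.54; "offset": the shift along the tool's x, y, z in cm, a list of three; "turn": the turn about the tool's x in degrees. In form: {"fingers": [fingers, ...], "offset": [[tx, ty, tz], ...], "turn": [turn, ...]}. A call has 1 to 12 rows; each row shifts and turns the commanded pose from where the row before left it, along the tool's axes as they then stand; what a row does not reach is not made up. A row lasts 1/10 s, in which the tool goes at most 50 mm and 8.59 degrees, less where a joint would pass 70% of its speed; a pose out of reach is approached as far as the arm can. A call is refused whole if a number of a shift passes 5 or a number of a turn 8.59, either way. A call with a gripper value outside its range is refused whole. The fingers move at their own pace and stop on an object; "newtons" is the grip in N (left out, the last holds). Time passes only in rows, so rows that do not move let the fingers close. It gives the time, the measured TCP pose, the force and the opening at its end, in the units of the state.
- env.observe(): the state, without advancing time (a new reading comes with each control period).
- vision.get_image(name): name is "scene" or "top" or "wrist"; returns (picture, depth): 480x640x3 uint8, red, green, blue; 480x640 float32, mm along the optical axis (not along the pixel's ray), 0 where there is no reading.
- vision.camera_params(name): a dict with "mtx" (3x3 intrinsics, pixels), "R" (3x3) and "t" (3): a world point X has camera coordinates R X + t; the wrist camera has in their place "tool_from_camera" (4x4, takes a point from camera to tool coordinates, whose origin is the TCP and whose axes are the tool frame's). Camera axes: x right, y down, z forward; pixel columns grow to the right and rows downward; lengths in mm; the calibration is good to about 2 mm. A picture is of the moment at which its call begins: read the wrist's pose just before it. camera_params takes no time and is no camera call.
- env.sign_off(): hands the job in, once; it reports no verdict.
Trained networks look in the newest picture that a camera, given by its name, has taken for a name from the list of things; names that differ only in an ending like _2 or _b are one class to them, and where a whole thing is asked for, a point or a joint stands for the part that bears it (a point fixed in the world has none). Each returns a list of dicts, best first, with "score" (0 to 1); they miss things now and then, are a little off and sometimes report something else, mostly with a low value. They report only what shows in the picture. A call takes as long as a camera call. They do not tell look-alikes from the thing itself.
- vision.find_in(label, camera): "centre" ([x, y, z] in mm, in world coordinates, good to about 4 mm: the middle of the surface that is visible of it).
The state is a dict: "t": time; "joints": joint angles; "joint_velocities": joint speeds; "tau": joint torques, N m; "ee_pos": TCP position; "tool_rot": TCP orientation; "wrist_force": force on the tool from outside, world axes, zero at the start; "torque": the same for the moment, N m; "grip_width": opening from 0.0 (shut) to 1.0 (fully open).
Only numpy, scipy, OpenCV 4.12 (cv2) and the standard library are available. Lean on these libraries where they do the work, as an engineer would, in place of code of your own. Each camera call takes 0.05 s, during which the arm holds its last target. There are 200 camera calls.

## Working session

There is one attempt and no reset: what is moved stays moved. The work goes in short steps, Python scripts to look and compute and a tool call to move; the robot and the scene stay as the last step left them, time stands still between calls to the robot, and variables do not carry over. Pictures are saved under pics/ and viewed, about 8 in all and at most 12, crops included, and the job is handed in when it is done.

Besides the shell and the picture viewer there is one more tool, called as a command line: name --pt "numbers of a row" for each row, then --argument value for the rest. step_arm: Moves the arm, as the interface text tells. Its arguments: {"type":"object","properties":{"fingers":{"type":"array","items":{"type":"number"}},"offset":{"type":"array","items":{"type":"array","items":{"type":"number"}}},"turn":{"type":"array","items":{"type":"number"}},"newtons":{"type":"number"}},"required":["fingers","offset","turn"]}

```bash
mkdir -p pics; cat > h.py <<'E'
import numpy as np, cv2
from rig import env, vision
from scipy.spatial.transform import Rotation as Rn
def save(n,im): cv2.imwrite(f'pics/{n}.png',cv2.cvtColor(im,cv2.COLOR_RGB2BGR))
def cloud(cam,d,s=None):
    p=vision.camera_params(cam);K=p['mtx'];v,u=np.mgrid[:480,:640]
    P=np.stack([(u-K[0,2])/K[0,0]*d,(v-K[1,2])/K[1,1]*d,d],-1)
    if cam=='wrist':
        T=np.array(p['tool_from_camera']);P=P@T[:3,:3].T+T[:3,3]
        R=Rn.from_rotvec(s['tool_rot']).as_matrix();return P@R.T+np.array(s['ee_pos'])
    return (P-np.array(p['t']))@np.array(p['R'])
E
python3 - <<'E'
from h import *
s=env.observe();print(s)
im,d=vision.get_image('top');im2,d2=vision.get_image('scene')
np.savez('a.npz',im=im,d=d,im2=im2,d2=d2)
save('top',im);save('scene',im2)
for n in ['jig','post','keeper','pulley','screwdriver','oil']:
    for c in ['top','scene']:
        print(n,c,[(np.round(r['centre']),round(r['score'],2)) for r in vision.find_in(n,c)])
print(Rn.from_rotvec(s['tool_rot']).as_matrix().round(3))
E
```

```text
{'t': 0.0, 'joints': array([-1.37849338,  0.41799108, -0.0103318 ,  1.6141922 ,  0.00471547,
        1.11067464, -0.05297699]), 'joint_velocities': array([0.00036894, 0.00139405, 0.00100358, 0.00020481, 0.00050489,
       0.00112407, 0.00040462]), 'tau': array([ 1.46436290e-03, -8.64450359e+01,  6.79293182e-01, -4.34912789e+01,
        1.90316612e-02,  7.25309656e-03, -1.48690324e-04]), 'ee_pos': array([144.71578978, 607.65386853, 230.64188205]), 'tool_rot': array([ 0.1825275 ,  1.56304617, -0.18447954]), 'wrist_force': array([ 0.86391408, -0.11582388, -0.13272809]), 'torque': array([-0.00904902,  0.00935334,  0.04618997]), 'grip_width': 0.9962740383071553}
jig top [(array([487., 181.,  50.]), 0.89), (array([248., 288.,  40.]), 0.89), (array([387.,  -7.,  45.]), 0.59)]
jig scene [(array([402.,  -4.,  44.]), 0.98), (array([262., 292.,  48.]), 0.8)]
post top [(array([435., 166.,  33.]), 0.56)]
post scene [(array([446., 176.,  53.]), 0.9)]
keeper top [(array([ 535., -144.,    7.]), 0.9), (array([437., 168.,  31.]), 0.37)]
keeper scene [(array([ 554., -141.,    1.]), 0.67)]
pulley top [(array([717., 326.,  30.]), 0.89)]
pulley scene [(array([734., 331.,  31.]), 0.58)]
screwdriver top [(array([845.,  18.,  22.]), 0.87), (array([436., 170.,  33.]), 0.47)]
screwdriver scene [(array([852.,  20.,  21.]), 0.68)]
oil top [(array([ 568., -441.,   88.]), 0.66)]
oil scene [(array([ 589., -444.,   78.]), 0.9)]
[[-0.     0.232  0.973]
 [-0.001  0.973 -0.232]
 [-1.    -0.001  0.   ]]
```

View pics/top.png

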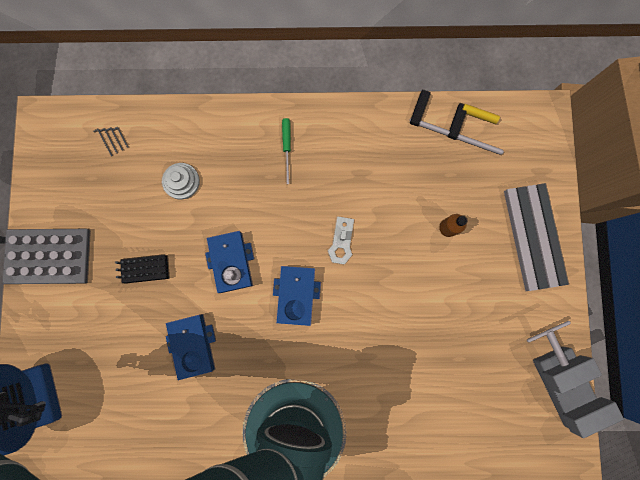

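View pics/scene.png

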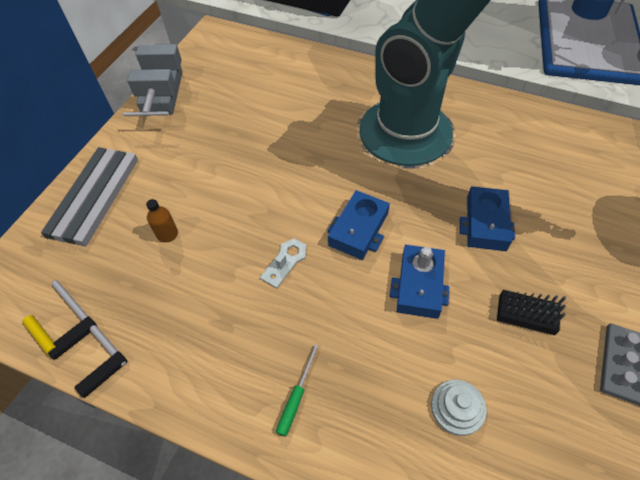

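The jig candidates in the top view are the one with the post at px (230,262), the empty one at (297,295) and the empty one at (190,347). The first is farthest from the base (about 520 mm, against about 385 mm) and is the only one with a post, so it is the one to use. The keeper is at (342,240).

```bash
cat >> h.py <<'E'
def jigfit(im,P,c,r=110,z=(38,52)):
    f=im.astype(int);m=(f[...,2]>f[...,0]+30)&(abs(P[...,2]-np.mean(z))<(z[1]-z[0])/2)&(np.hypot(P[...,0]-c[0],P[...,1]-c[1])<r)
    return cv2.minAreaRect(P[m][:,:2].astype(np.float32)),m.sum(),np.median(P[m][:,2])
E
python3 - <<'E'
from h import *
a=np.load('a.npz')
for c,i,d in (('top','im','d'),('scene','im2','d2')):
    P=cloud(c,a[d]);print(c,jigfit(a[i],P,(487,181)))
    m=(np.hypot(P[...,0]-440,P[...,1]-168)<40)&(P[...,2]>75);print('post',np.median(P[m],0),m.sum(),P[m][:,2].max())
    q=(np.hypot(P[...,0]-540,P[...,1]+143)<90)
    m=q&(P[...,2]>25);print('lug',np.median(P[m],0),m.sum(),cv2.minAreaRect(P[m][:,:2].astype(np.float32)))
    m=q&(P[...,2]>3.5);print('keeper',cv2.minAreaRect(P[m][:,:2].astype(np.float32)),np.median(P[m],0))
    b=(np.hypot(P[...,0]-440,P[...,1]-168)<300)&(np.abs(P[...,2])<10);print('bench',np.median(P[b][:,2]))
print(vision.camera_params('wrist'))
E
```

```text
top (((477.824462890625, 180.32064819335938), (159.99464416503906, 96.5584487915039), 11.919732093811035), np.int64(1605), np.float64(45.60799688971017))
post [439.24918434 169.88761284  88.89955379] 89 96.93897642498628
lug [ 549.61325945 -145.5915244    41.83591079] 46 ((550.8796997070312, -145.91188049316406), (14.087024688720703, 24.066438674926758), 80.093017578125)
keeper ((540.4306640625, -143.52532958984375), (177.6039276123047, 172.40170288085938), 47.479759216308594) [ 539.39983401 -144.00029459    6.23295532]
bench 0.7595675597565794
scene (((478.0584716796875, 181.93911743164062), (163.0755157470703, 96.3951644897461), 12.236473083496094), np.int64(2185), np.float64(45.8973432261506))
post [443.47051991 173.62853011  89.65595017] 134 94.74894081333039
lug [ 554.05450543 -142.52178391   40.66263896] 92 ((551.891845703125, -143.8942108154297), (15.984395027160645, 26.35468101501465), 84.85342407226562)
keeper ((538.341064453125, -141.520751953125), (175.66383361816406, 171.03228759765625), 75.829833984375) [ 551.44871561 -139.78798887    6.45749333]
bench 0.9751723384816162
{'mtx': array([[361.53317972,   0.        , 319.40523861],
       [  0.        , 361.53317972, 236.77472121],
       [  0.        ,   0.        ,   1.        ]]), 'tool_from_camera': array([[ 1.51743544e-03, -3.25393243e-01,  9.45577567e-01,
        -1.42517745e+02],
       [ 9.99998636e-01,  1.10985451e-03, -1.22284438e-03,
         3.20212151e-02],
       [-6.51548232e-04,  9.45578133e-01,  3.25394484e-01,
        -8.35596664e+01],
       [ 0.00000000e+00,  0.00000000e+00,  0.00000000e+00,
         1.00000000e+00]])}
```

step_arm --fingers '[8.5,8.5,8.5,8.5,8.5,8.5,8.5,8.5,8.5,8.5,8.5,8.5]' --pt "0 -2.96 3.23" --pt "0 -2.96 3.23" --pt "0 -2.96 3.23" --pt "0 -2.96 3.23" --pt "0 -2.96 3.23" --pt "0 -2.96 3.23" --pt "0 -2.96 3.23" --pt "0 -2.96 3.23" --pt "0 -2.96 3.23" --pt "0 -2.96 3.23" --pt "0 -2.96 3.23" --pt "0 -2.96 3.23" --turn '[0,0,0,0,0,0,0,0,0,0,0,0]'

```text
t: 1.9
ee_pos: [440.3, 171.1, 231.6]
tool_rot: [0.184, 1.562, -0.183]
wrist_force: [0.1, 1.6, 0.4]
grip_width: 0.997
```

step_arm --fingers '[8.5,8.5,8.5]' --pt "2 0 0" --pt "0 0 0" --pt "0 0 0" --turn '[0,0,0]'

```text
t: 2.2
ee_pos: [439.2, 173.2, 211.5]
tool_rot: [0.183, 1.564, -0.183]
wrist_force: [-0.2, -0.0, 0.4]
grip_width: 0.996
```

```bash
python3 - <<'E'
from h import *
s=env.observe();print(s['ee_pos'],s['joints'].round(2),s['wrist_force'],s['torque']);print(Rn.from_rotvec(s['tool_rot']).as_matrix().round(3))
im,d=vision.get_image('wrist');np.savez('w1.npz',im=im,d=d);save('w1',im)
P=cloud('wrist',d,s)
print(jigfit(im,P,(478,181)))
m=(np.hypot(P[...,0]-439,P[...,1]-172)<30)&(P[...,2]>70)
top=np.percentile(P[m][:,2],[50,90]);print(top)
k=np.argwhere(m);print(k.min(0),k.max(0))
m2=m&(P[...,2]>top[1]-2.5);print('top',cv2.minEnclosingCircle(P[m2][:,:2].astype(np.float32)),np.median(P[m2],0),m2.sum())
E
```

```text
[439.15586227 173.18804513 211.501975  ] [-0.72  0.17  0.31  2.01 -0.06  0.97  0.96] [-0.20734097 -0.0448854   0.44698619] [ 0.0078651  -0.04591554 -0.01013263]
[[-0.001  0.231  0.973]
 [-0.     0.973 -0.231]
 [-1.    -0.    -0.001]]
(((476.82745361328125, 182.0489501953125), (160.42166137695312, 96.19596099853516), 12.215038299560547), np.int64(14249), np.float64(44.74397710673301))
[293.97569565 301.28282679]
[202 184] [479 442]
top ((423.6658935546875, 175.69821166992188), 25.467334747314453) [419.23939935 164.00812157 301.69452814] 2229
```

View pics/w1.png

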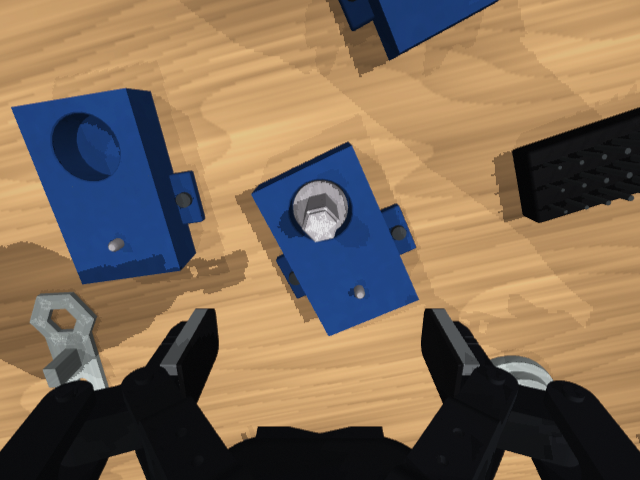

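```bash
cat >> h.py <<'E'
def hexfit(P,c,z,af=22,r=25):
    # fit hex top: project top-face points, search yaw maximising IoU-like tightness
    m=(np.hypot(P[...,0]-c[0],P[...,1]-c[1])<r)&(P[...,2]>z-2)&(P[...,2]<z+5)
    Q=P[m][:,:2];best=[]
    from scipy.optimize import minimize
    for y in range(0,60,2):
        n=np.radians(y+np.arange(6)*60);N=np.c_[np.cos(n),np.sin(n)]
        e=(Q@N.T);w=[np.percentile(e[:,i],99)+np.percentile(e[:,i+3],99)*1 for i in range(3)]
        best.append((np.round(sum(w),2),y))
    return m.sum(),Q.mean(0),sorted(best)[:5],cv2.minEnclosingCircle(Q.astype(np.float32)),np.median(P[m][:,2])
E
python3 - <<'E'
from h import *
a=np.load('w1.npz');im,d=a['im'],a['d']
s=env.observe();P=cloud('wrist',d,s)
print(hexfit(P,(438.5,172.5),90))
save('w1c',cv2.resize(im[165:255,260:380],None,fx=6,fy=6,interpolation=cv2.INTER_CUBIC))
E
```

```text
(np.int64(705), array([437.57042861, 174.22529182]), [(np.float64(64.42), 0), (np.float64(64.44), 4), (np.float64(64.48), 2), (np.float64(64.5), 58), (np.float64(64.58), 6)], ((437.7152404785156, 174.29641723632812), 12.361708641052246), np.float64(90.12458123034189))
```

View pics/w1c.png

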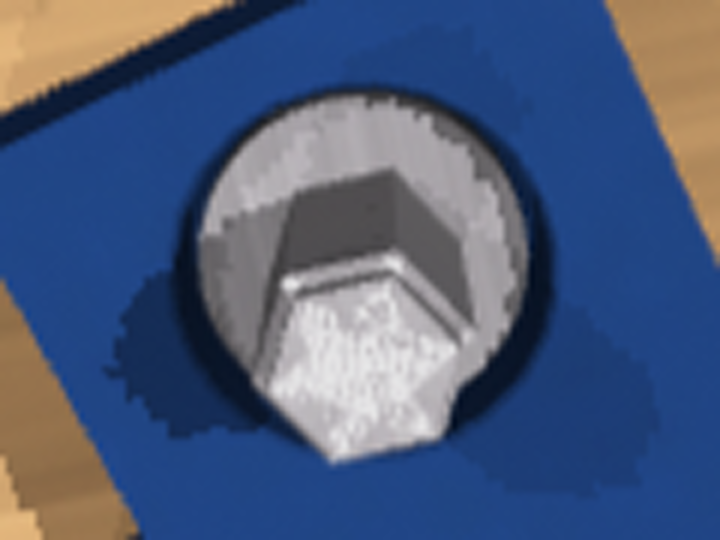

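The view shows the chosen jig with the post at px (320,222) and the dowel at (360,292). The flats' normals are at about 1° (mod 60) and the jig's yaw is about 12.2°. I'll align the jaws at yaw 121° and descend.

step_arm --fingers '[8.5,8.5,8.5,8.5,8.5,8.5,8.5,8.5,8.5,8.5]' --pt "0 0.04 -0.15" --pt "0 0 0" --pt "0 0 0" --pt "0 0 0" --pt "0 0 0" --pt "0 0 0" --pt "3.5 0 0" --pt "3.5 0 0" --pt "3.0 0 0" --pt "0 0 0" --turn '[0,-7.4,-7.4,-7.4,-7.4,-7.4,-7.4,0,0,0]'

```text
t: 3.25
ee_pos: [436.4, 173.2, 109.0]
tool_rot: [-0.426, 1.533, 0.424]
wrist_force: [-0.2, 0.3, 1.7]
grip_width: 0.994
```

```bash
python3 - <<'E'
from h import *
s=env.observe();print(s['ee_pos'],s['joints'].round(2),s['wrist_force'],s['torque']);R=Rn.from_rotvec(s['tool_rot']).as_matrix();print(R.round(3),np.degrees(np.arctan2(R[1,1],R[0,1])))
E
```

```text
[436.37084655 173.24169106 109.03237842] [-0.63  0.32  0.21  2.1  -0.1   0.74  1.76] [-0.19692238  0.33791     1.67056797] [0.0203843  0.04349179 0.02689157]
[[-0.004 -0.516  0.857]
 [-0.002  0.857  0.516]
 [-1.     0.    -0.005]] 121.06712019242276
```

step_arm --fingers '[8.5,8.5,8.5,8.5]' --pt "2.7 0 0.05" --pt "2.7 0 0.05" --pt "0 0 0" --pt "0 0 0" --turn '[0,0,0,0]'

```text
t: 3.65
ee_pos: [439.6, 174.3, 58.8]
tool_rot: [-0.424, 1.528, 0.424]
wrist_force: [-0.4, -0.3, 1.1]
grip_width: 0.997
```

step_arm --fingers '[0,0,0,0,0,0,0,0,0,0]' --pt "0 0 0" --pt "0 0 0" --pt "0 0 0" --pt "0 0 0" --pt "0 0 0" --pt "0 0 0" --pt "0 0 0" --pt "0 0 0" --pt "0 0 0" --pt "0 0 0" --turn '[0,0,0,0,0,0,0,0,0,0]' --newtons 100

```text
t: 4.65
ee_pos: [438.9, 174.6, 58.1]
tool_rot: [-0.424, 1.529, 0.425]
wrist_force: [-7.5, 2.3, 20.4]
grip_width: 0.286
```

```bash
cat > st.py <<'E'
from h import *
s=env.observe();R=Rn.from_rotvec(s['tool_rot']).as_matrix()
print(s['t'],s['ee_pos'].round(2),'j',s['joints'].round(2),'F',s['wrist_force'].round(2),'M',s['torque'].round(3),'yaw',np.degrees(np.arctan2(R[1,1],R[0,1])).round(2),'w',round(s['grip_width'],3),'tilt',R[:,0].round(3))
E
python3 st.py
```

```text
4.65 [438.9  174.61  58.1 ] j [-0.61  0.42  0.19  2.12 -0.14  0.62  1.79] F [-7.49  2.33 20.4 ] M [ 0.386  1.679 -0.072] yaw 121.03 w 0.286 tilt [-0.     0.001 -1.   ]
```

step_arm --fingers '[0,0,0,0,0,0]' --pt "0.005 0 0" --pt "0.005 0 0" --pt "0.005 0 0" --pt "0.005 0 0" --pt "0.005 0 0" --pt "0.005 0 0" --turn '[3,3,3,3,3,3]'

```text
t: 5.25
ee_pos: [439.1, 174.3, 57.9]
tool_rot: [-0.176, 1.563, 0.177]
wrist_force: [-7.8, -1.4, 22.5]
grip_width: 0.286
```

```bash
python3 st.py
```

```text
5.25 [439.05 174.28  57.87] j [-0.67  0.42  0.27  2.12 -0.19  0.62  1.53] F [-7.79 -1.36 22.48] M [-0.254  1.601  0.068] yaw 102.9 w 0.286 tilt [ 0.     0.001 -1.   ]
```

step_arm --fingers '[0,0,0,0,0,0,0,0,0,0]' --pt "0.004 0 0" --pt "0.004 0 0" --pt "0.004 0 0" --pt "0.004 0 0" --pt "0.004 0 0" --pt "0.004 0 0" --pt "0.004 0 0" --pt "0.004 0 0" --pt "0.004 0 0" --pt "0.004 0 0" --turn '[3.5,3.5,3.5,3.5,3.5,3.5,3.5,3.5,1.4,1.3]'

```text
t: 6.25
ee_pos: [439.0, 173.7, 57.4]
tool_rot: [0.244, 1.558, -0.243]
wrist_force: [-8.4, -5.5, 26.6]
grip_width: 0.286
```

```bash
python3 st.py
```

```text
6.25 [438.96 173.68  57.4 ] j [-0.78  0.44  0.41  2.13 -0.29  0.63  1.09] F [-8.36 -5.45 26.55] M [-1.255  1.838  0.027] yaw 72.23 w 0.286 tilt [-0.  0. -1.]
```

step_arm --fingers '[0,0,0,0,0,0,0,0,0,0,0,0]' --pt "0.005 0 0" --pt "0.005 0 0" --pt "0.005 0 0" --pt "0.005 0 0" --pt "0.005 0 0" --pt "0.005 0 0" --pt "0.005 0 0" --pt "0.005 0 0" --pt "0.005 0 0" --pt "0.005 0 0" --pt "0.003 0 0" --pt "0.003 0 0" --turn '[6,6,6,6,6,6,6,6,5,3,2,2]'

```text
t: 7.45
ee_pos: [438.1, 172.9, 56.7]
tool_rot: [1.049, 1.304, -1.052]
wrist_force: [-15.0, -10.5, 38.3]
grip_width: 0.288
```

```bash
python3 st.py
```

```text
7.45 [438.12 172.92  56.7 ] j [-1.    0.5   0.67  2.13 -0.5   0.67  0.24] F [-14.98 -10.49  38.26] M [-2.312  3.452  0.845] yaw 12.23 w 0.288 tilt [-0.002 -0.    -1.   ]
```

Moment is 0.845 N m at a parallel position, after being free at the previous one, so the load should be about 45 N. I'll release and check.

step_arm --fingers '[8.5,8.5,8.5,8.5,8.5,8.5,8.5,8.5,8.5]' --pt "0 0 0" --pt "0 0 0" --pt "0 0 0" --pt "0 0 0" --pt "-4 0 0" --pt "-5 0 0" --pt "-4 0 0" --pt "0 0 0" --pt "0 0 0" --turn '[0,0,0,0,0,0,0,0,0]'

```text
t: 8.35
ee_pos: [439.1, 174.4, 186.5]
tool_rot: [1.05, 1.304, -1.047]
wrist_force: [-0.0, 0.0, -0.8]
grip_width: 0.995
```

```bash
python3 st.py; python3 - <<'E'
from h import *
s=env.observe();im,d=vision.get_image('wrist');np.savez('w2.npz',im=im,d=d)
P=cloud('wrist',d,s);print(jigfit(im,P,(477,182)));print(hexfit(P,(438,173.5),88,r=20))
K=vision.camera_params('wrist');m=(np.hypot(P[...,0]-438,P[...,1]-173.5)<30)&(P[...,2]<95);k=np.argwhere(m);(a,b),(c,e)=k.min(0),k.max(0);print(a,b,c,e)
save('w2',cv2.resize(im[max(a-25,0):c+25,b-25:e+25],None,fx=5,fy=5,interpolation=cv2.INTER_CUBIC)[:600,:800])
E
```

```text
8.35 [439.1  174.43 186.48] j [-1.19  0.27  0.86  2.05 -0.26  0.93  0.03] F [-0.02  0.05 -0.75] M [0.018 0.032 0.007] yaw 12.36 w 0.995 tilt [ 0.001  0.001 -1.   ]
(((477.40997314453125, 182.11154174804688), (160.7793731689453, 96.77229309082031), 12.139764785766602), np.int64(18664), np.float64(44.8685122555048))
(np.int64(825), array([437.8115001 , 174.27660079]), [(np.float64(64.36), 14), (np.float64(64.49), 12), (np.float64(64.53), 16), (np.float64(64.68), 10), (np.float64(64.73), 18)], ((437.6876220703125, 173.6812744140625), 12.6456880569458), np.float64(88.51087395806617))
185 281 255 354
```

View pics/w2.png

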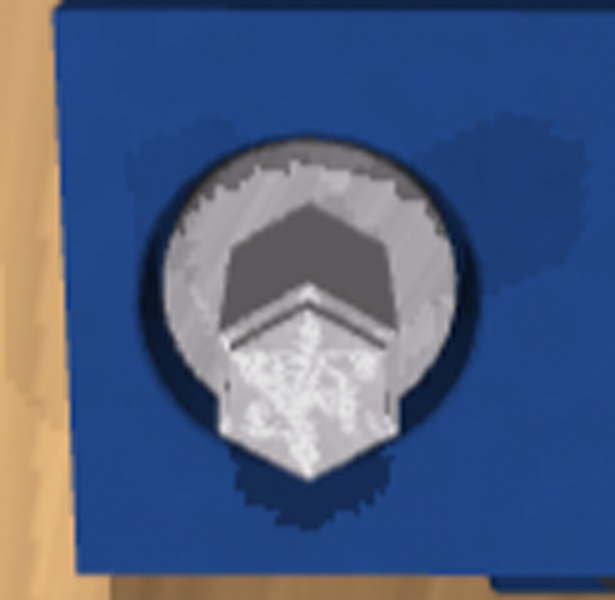

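The flats stand parallel to the jig ends (hex fit about 13–14°, jig 12.2°), and the post top has dropped 1.5 mm as it should. On to the keeper.

step_arm --fingers '[8.5,8.5,8.5,8.5,8.5,8.5,8.5,8.5,8.5]' --pt "0 0.46 3.72" --pt "0 0.46 3.72" --pt "0 0.46 3.72" --pt "0 0.46 3.72" --pt "0 0.46 3.72" --pt "0 0.46 3.72" --pt "0 0.46 3.72" --pt "0 0.46 3.72" --pt "0 0.46 3.72" --turn '[0,0,0,0,0,0,0,0,0]'

```text
t: 9.3
ee_pos: [550.5, -145.9, 184.3]
tool_rot: [1.049, 1.305, -1.051]
wrist_force: [0.9, 0.7, 0.5]
grip_width: 0.995
```

step_arm --fingers '[8.5,8.5,8.5,8.5,8.5,8.5,8.5,8.5,8.5,8.5]' --pt "0 0 0" --pt "0 0 0" --pt "0 0 0" --pt "0 0 0" --pt "0 0 0" --pt "0 0 0" --pt "0 0 0" --pt "0 0 0" --pt "0 0 0" --pt "0 0 0" --turn '[-8.5,-8.5,-8.5,-8.5,-8.5,-8.5,-8.5,-8.5,0,0]'

```text
t: 10.3
ee_pos: [550.3, -144.6, 185.0]
tool_rot: [0.137, 1.568, -0.137]
wrist_force: [1.2, -0.3, -0.1]
grip_width: 0.995
```

```bash
python3 st.py; python3 - <<'E'
from h import *
s=env.observe();im,d=vision.get_image('wrist');np.savez('w3.npz',im=im,d=d);save('w3',im)
P=cloud('wrist',d,s)
q=np.hypot(P[...,0]-541,P[...,1]+143)<100
m=q&(P[...,2]>38)&(P[...,2]<48);print('lug',cv2.minAreaRect(P[m][:,:2].astype(np.float32)),np.median(P[m],0),m.sum())
m=q&(P[...,2]>3.5)&(P[...,2]<9);m=cv2.morphologyEx(m.astype(np.uint8),cv2.MORPH_OPEN,np.ones((3,3)))>0
n,l,st,_=cv2.connectedComponentsWithStats(m.astype(np.uint8));i=1+np.argmax(st[1:,4]);print(cv2.minAreaRect(P[l==i][:,:2].astype(np.float32)),st[1:,4])
E
```

```text
10.3 [ 550.34 -144.56  185.03] j [-0.25  0.42  0.57  1.82 -0.26  0.99  1.83] F [ 1.22 -0.29 -0.12] M [ 0.047 -0.008  0.   ] yaw 80.01 w 0.995 tilt [-0.002  0.    -1.   ]
lug ((549.8087158203125, -144.32940673828125), (13.351691246032715, 23.953824996948242), 80.03357696533203) [ 549.445557   -144.30798282   41.77485447] 486
((539.421142578125, -142.23695373535156), (70.16850280761719, 136.72459411621094), 80.4990234375) [6973]
```

View pics/w3.png

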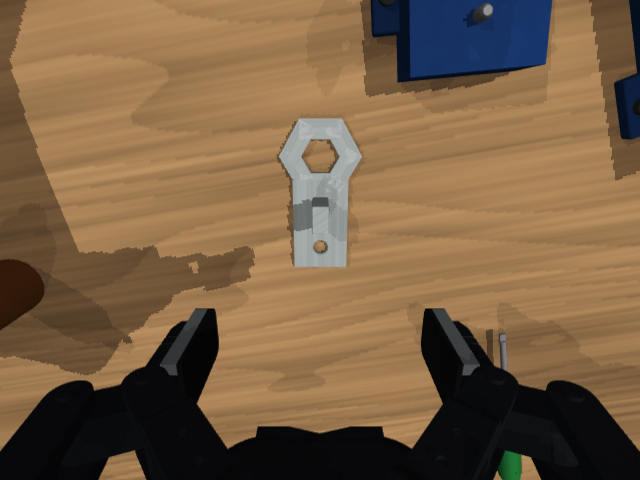

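step_arm --fingers '[8.5,8.5,8.5,8.5,8.5,8.5,8.5]' --pt "4 0 0" --pt "4 0 0" --pt "4 0 0" --pt "3 0 0" --pt "2.0 0 0" --pt "0 0 0" --pt "0 0 0" --turn '[0,0,0,0,0,0,0]'

```text
t: 11.05
ee_pos: [550.8, -144.6, 16.3]
tool_rot: [0.134, 1.567, -0.135]
wrist_force: [0.8, 0.5, 1.2]
grip_width: 0.997
```

step_arm --fingers '[0,0,0,0,0,0,0,0,0,0]' --pt "0 0 0" --pt "0 0 0" --pt "0 0 0" --pt "0 0 0" --pt "0 0 0" --pt "0 0 0" --pt "0 0 0" --pt "0 0 0" --pt "0 0 0" --pt "0 0 0" --turn '[0,0,0,0,0,0,0,0,0,0]' --newtons 60

```text
t: 12.05
ee_pos: [551.1, -144.4, 16.5]
tool_rot: [0.133, 1.566, -0.133]
wrist_force: [-2.2, 1.1, 7.2]
grip_width: 0.15
```

```bash
python3 st.py
```

```text
12.05 [ 551.07 -144.38   16.49] j [-0.14  0.66  0.44  1.9  -0.43  0.68  1.97] F [-2.2   1.11  7.21] M [ 0.234  0.315 -0.051] yaw 80.3 w 0.15 tilt [ 0.001  0.    -1.   ]
```

step_arm --fingers '[0,0,0,0,0,0,0,0,0,0,0,0]' --pt "-2 0 0" --pt "-5 0 0" --pt "-5 0 0" --pt "-4 3.1 -1.2" --pt "0 3.1 -1.2" --pt "0 3.1 -1.2" --pt "0 3.1 -1.2" --pt "0 3.1 -1.2" --pt "0 3.1 -1.2" --pt "0 3.1 -1.2" --pt "0 3.1 -1.2" --pt "0 3.1 -1.2" --turn '[0,0,0,0,0,0,0,0,0,0,0,0]'

```text
t: 13.25
ee_pos: [491.0, 148.8, 174.6]
tool_rot: [0.133, 1.567, -0.133]
wrist_force: [0.2, -0.5, -1.6]
grip_width: 0.148
```

step_arm --fingers '[0,0,0,0,0,0,0]' --pt "0 3.4 -1.2" --pt "0 0 0" --pt "0 0 0" --pt "0 0 0" --pt "0 0 0" --pt "0 0 0" --pt "0 0 0" --turn '[0,-5.5,-5.5,-5.5,-5.4,0,0]'

```text
t: 13.95
ee_pos: [485.5, 182.9, 174.5]
tool_rot: [-0.165, 1.565, 0.165]
wrist_force: [1.1, -0.4, -0.9]
grip_width: 0.152
```

```bash
python3 st.py; cat > kp.py <<'E'
from h import *
s=env.observe();im,d=vision.get_image('wrist');np.savez('w4.npz',im=im,d=d);save('w4',im)
R=Rn.from_rotvec(s['tool_rot']).as_matrix()
P=cloud('wrist',d,s);T=(P-s['ee_pos'])@R   # tool coords
f=im.astype(int);grey=(f.max(2)-f.min(2)<35)&(f.max(2)>90)
h=np.arange(-30,40);x=T[...,0]
m=grey&(np.abs(x-10.5)<4)&(np.hypot(T[...,1],T[...,2])<110)
n,l,st,_=cv2.connectedComponentsWithStats(m.astype(np.uint8));i=1+np.argmax(st[1:,4]);m=l==i
Q=T[m];print('n',m.sum(),'x med',np.median(Q[:,0]))
A=np.c_[Q[:,1:],np.ones(len(Q))];c,*_=np.linalg.lstsq(A,Q[:,0],rcond=None);print('plane',c)
# outside hex eye y extents, hole
mm=m.astype(np.uint8);cs,hr=cv2.findContours(mm,cv2.RETR_CCOMP,cv2.CHAIN_APPROX_NONE)
K=vision.camera_params('wrist');Mx=K['mtx'];TC=np.array(K['tool_from_camera'])
for k,cc in enumerate(cs):
    if len(cc)<25: continue
    uv=cc[:,0].astype(float);r=np.c_[(uv[:,0]-Mx[0,2])/Mx[0,0],(uv[:,1]-Mx[1,2])/Mx[1,1],np.ones(len(uv))]@TC[:3,:3].T
    g=(10.5-TC[0,3])/r[:,0];p=TC[:3,3]+g[:,None]*r
    print('hole' if hr[0][k][3]>=0 else 'outer',len(cc),cv2.minAreaRect(p[:,1:].astype(np.float32)),'min',p[:,1:].min(0).round(1),'max',p[:,1:].max(0).round(1))
print(jigfit(im,P,(477,182)))
E
python3 kp.py
```

```text
13.95 [485.46 182.93 174.49] j [-0.77  0.31  0.41  1.94 -0.16  0.92  1.51] F [ 1.11 -0.43 -0.87] M [-0.008 -0.016 -0.012] yaw 102.02 w 0.152 tilt [-0. -0. -1.]
n 17529 x med 10.671318255858537
plane [2.08406999e-04 1.53644426e-03 1.07317432e+01]
outer 634 ((-0.2894744873046875, -34.792701721191406), (89.68789672851562, 72.14567565917969), 89.9207763671875) min [-36.4 -79.6] max [35.8 10.1]
hole 211 ((-0.0755319595336914, -48.509830474853516), (29.958589553833008, 32.79291534423828), 88.26632690429688) min [-16.5 -63.3] max [ 16.3 -33.3]
(((477.0277099609375, 182.0973663330078), (159.4503631591797, 96.22030639648438), 12.184943199157715), np.int64(5537), np.float64(44.77979345240317))
```

View pics/w4.png

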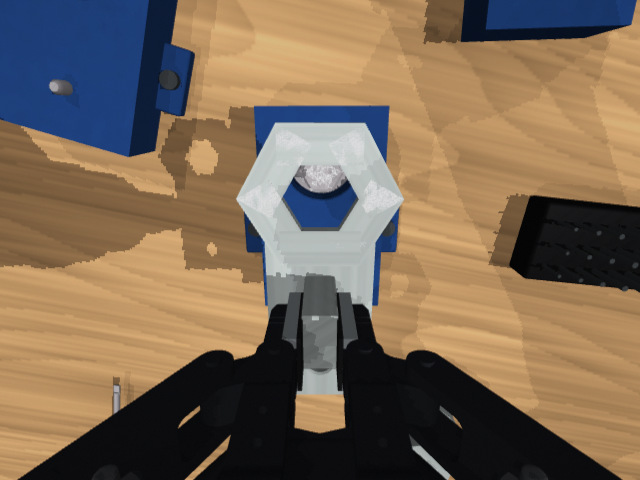

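Keeper hangs level, with the eye at tool z = -48.3. It needs about +1.0 mm along tool y. I'll descend to just above the post.

step_arm --fingers '[0,0,0,0,0,0]' --pt "2.5 0.1 0" --pt "2.5 0 0" --pt "1.2 0 0" --pt "0 0 0" --pt "0 0 0" --pt "0 0 0" --turn '[-0.2,0,0,0,0,0]'

```text
t: 14.6
ee_pos: [485.9, 184.3, 113.5]
tool_rot: [-0.169, 1.563, 0.17]
wrist_force: [-0.9, -0.6, -1.2]
grip_width: 0.152
```

```bash
python3 st.py; sed -i "s/w4/w5/g" kp.py; python3 kp.py; python3 - <<'E'
from h import *
im=np.load('w5.npz')['im'];save('w5c',cv2.resize(im[80:280,200:440],None,fx=3,fy=3,interpolation=cv2.INTER_CUBIC))
E
```

```text
14.6 [485.9  184.28 113.55] j [-0.74  0.4   0.39  1.99 -0.21  0.79  1.55] F [-0.88 -0.56 -1.22] M [-0.002 -0.029  0.029] yaw 102.38 w 0.152 tilt [ 0.001  0.001 -1.   ]
n 17563 x med 10.662472258254413
plane [2.31069485e-04 1.46388114e-03 1.07209847e+01]
outer 634 ((-0.2913551330566406, -34.98790740966797), (90.07177734375, 72.14522552490234), 89.92095947265625) min [-36.4 -80. ] max [35.8 10.1]
hole 212 ((-0.0706329345703125, -48.27154541015625), (29.95926856994629, 32.832801818847656), 89.95353698730469) min [-16.5 -63.3] max [ 16.3 -33.3]
(((477.0726013183594, 182.14903259277344), (159.717529296875, 96.27581787109375), 12.087179183959961), np.int64(11662), np.float64(44.7958960752151))
```

View pics/w5c.png

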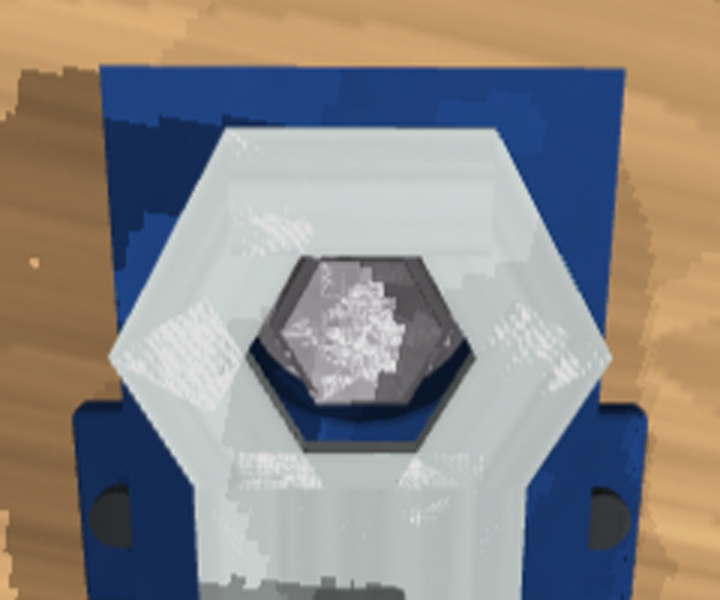

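Eye and post agree laterally (post centre px 360, eye 361 in the crop). By coordinates a z correction of -0.8 mm is needed. Lowering gently.

step_arm --fingers '[0,0,0,0,0,0,0]' --pt "0.4 -0.01 -0.08" --pt "0.2 0 0" --pt "0.2 0 0" --pt "0.2 0 0" --pt "0.1 0 0" --pt "0.1 0 0" --pt "0 0 0" --turn '[0.2,0,0,0,0,0,0]'

```text
t: 15.35
ee_pos: [484.5, 183.7, 100.4]
tool_rot: [-0.167, 1.565, 0.167]
wrist_force: [0.8, 0.4, -0.6]
grip_width: 0.149
```

```bash
python3 st.py
```

```text
15.35 [484.51 183.72 100.37] j [-0.73  0.42  0.38  2.   -0.22  0.76  1.56] F [ 0.78  0.4  -0.6 ] M [ 0.086 -0.019 -0.042] yaw 102.2 w 0.149 tilt [-0. -0. -1.]
```

step_arm --fingers '[0,0,0,0,0,0]' --pt "0.05 0 0.04" --pt "0.1 0 0" --pt "0.1 0 0" --pt "0.1 0 0" --pt "0.1 0 0" --pt "0 0 0" --turn '[0,0,0,0,0,0]'

```text
t: 15.95
ee_pos: [484.9, 183.8, 95.9]
tool_rot: [-0.167, 1.564, 0.167]
wrist_force: [0.0, -0.3, -1.3]
grip_width: 0.15
```

```bash
python3 st.py
```

```text
15.95 [484.88 183.83  95.87] j [-0.73  0.43  0.38  2.   -0.23  0.75  1.56] F [ 0.04 -0.33 -1.26] M [-0.015  0.027  0.032] yaw 102.2 w 0.15 tilt [-0. -0. -1.]
```

step_arm --fingers '[0,0,0,0,0,0,0,0,0]' --pt "0.25 0 0" --pt "0.25 0 0" --pt "0.25 0 0" --pt "0.25 0 0" --pt "0.25 0 0" --pt "0.25 0 0" --pt "0.25 0 0" --pt "0.25 0 0" --pt "0 0 0" --turn '[0,0,0,0,0,0,0,0,0]'

```text
t: 16.85
ee_pos: [484.8, 183.8, 75.7]
tool_rot: [-0.167, 1.565, 0.167]
wrist_force: [0.0, 0.3, -1.3]
grip_width: 0.151
```

step_arm --fingers '[0,0,0,0,0,0,0]' --pt "0.1 0 0" --pt "0.1 0 0" --pt "0.1 0 0" --pt "0.1 0 0" --pt "0.1 0 0" --pt "0.1 0 0" --pt "0 0 0" --turn '[0,0,0,0,0,0,0]'

```text
t: 17.55
ee_pos: [484.9, 183.9, 69.9]
tool_rot: [-0.167, 1.564, 0.167]
wrist_force: [-0.0, 0.3, -1.5]
grip_width: 0.151
```

```bash
python3 st.py
```

```text
17.55 [484.91 183.85  69.87] j [-0.71  0.48  0.36  2.01 -0.25  0.7   1.59] F [-0.04  0.31 -1.51] M [ 0.019 -0.046  0.003] yaw 102.21 w 0.151 tilt [-0. -0. -1.]
```

step_arm --fingers '[0,0,0,0,0,0,0,0]' --pt "0.1 0 0" --pt "0.1 0 0" --pt "0.1 0 0" --pt "0.1 0 0" --pt "0.1 0 0" --pt "0.1 0 0" --pt "0.1 0 0" --pt "0 0 0" --turn '[0,0,0,0,0,0,0,0]'

```text
t: 18.35
ee_pos: [484.9, 183.8, 62.9]
tool_rot: [-0.167, 1.564, 0.167]
wrist_force: [0.7, -0.7, -1.5]
grip_width: 0.153
```

step_arm --fingers '[0,0,0,0]' --pt "0.04 0 0" --pt "0.04 0 0" --pt "0.04 0 0" --pt "0 0 0" --turn '[0,0,0,0]'

```text
t: 18.75
ee_pos: [484.9, 183.8, 61.7]
tool_rot: [-0.167, 1.564, 0.167]
wrist_force: [0.2, 0.4, -2.0]
grip_width: 0.15
```

```bash
python3 st.py
```

```text
18.75 [484.91 183.84  61.75] j [-0.71  0.49  0.35  2.01 -0.26  0.68  1.59] F [ 0.15  0.37 -2.03] M [0.034 0.038 0.02 ] yaw 102.21 w 0.15 tilt [-0. -0. -1.]
```

step_arm --fingers '[0,0,0]' --pt "0.02 0 0" --pt "0.02 0 0" --pt "0 0 0" --turn '[0,0,0]'

```text
t: 19.05
ee_pos: [484.9, 183.9, 61.5]
tool_rot: [-0.167, 1.564, 0.167]
wrist_force: [-1.7, -0.2, 1.8]
grip_width: 0.149
```

Contact felt (about 4 N). Releasing and rising.

step_arm --fingers '[3,5,8.5,8.5,8.5,8.5,8.5,8.5,8.5,8.5,8.5]' --pt "0 0 0" --pt "0 0 0" --pt "0 0 0" --pt "0 0 0" --pt "0 0 0" --pt "-2 0 0" --pt "-4 0 0" --pt "-4 0 0" --pt "-3 0 0" --pt "0 0 0" --pt "0 0 0" --turn '[0,0,0,0,0,0,0,0,0,0,0]'

```text
t: 20.15
ee_pos: [485.0, 184.1, 191.6]
tool_rot: [-0.167, 1.563, 0.168]
wrist_force: [-0.4, 0.2, -0.7]
grip_width: 0.994
```

```bash
python3 st.py; python3 - <<'E'
from h import *
s=env.observe();im,d=vision.get_image('wrist');save('w6',im)
P=cloud('wrist',d,s);r=np.hypot(P[...,0]-478,P[...,1]-182)<85
f=im.astype(int);grey=(f.max(2)-f.min(2)<40)&(f.max(2)>90)
m=r&grey&(P[...,2]>48)&(P[...,2]<54);m=cv2.morphologyEx(m.astype(np.uint8),cv2.MORPH_OPEN,np.ones((3,3)))>0
Q=P[m];A=np.c_[Q[:,:2]-[478,182],np.ones(len(Q))];c,*_=np.linalg.lstsq(A,Q[:,2],rcond=None);print('plate z, tilt',c,len(Q));print(cv2.minAreaRect(Q[:,:2].astype(np.float32)))
print(jigfit(im,P,(477,182),z=(40,48)))
print(hexfit(P,(438,173.7),88,r=20))
m=r&(np.abs(P[...,2]-87)<3)&(np.hypot(P[...,0]-485,P[...,1]-184)<20);print('lug',m.sum(),cv2.minAreaRect(P[m][:,:2].astype(np.float32)) if m.sum() else '')
E
```

```text
20.15 [484.98 184.07 191.61] j [-0.78  0.29  0.43  1.93 -0.15  0.95  1.5 ] F [-0.41  0.23 -0.68] M [-0.026  0.02   0.032] yaw 102.22 w 0.994 tilt [ 0.001  0.001 -1.   ]
plate z, tilt [-1.12911032e-03 -8.60963781e-04  5.07647965e+01] 8342
((473.5816650390625, 180.8296661376953), (135.75875854492188, 71.2668228149414), 12.21115779876709)
(((477.49273681640625, 182.22930908203125), (159.6501007080078, 96.37030029296875), 12.185310363769531), np.int64(11181), np.float64(44.75783247249052))
(np.int64(934), array([437.37764481, 173.59609239]), [(np.float64(63.89), 18), (np.float64(63.94), 16), (np.float64(64.06), 8), (np.float64(64.11), 14), (np.float64(64.19), 12)], ((437.6235656738281, 173.4590301513672), 12.570077896118164), np.float64(88.46323570069373))
lug 602 ((483.78314208984375, 183.4154510498047), (23.607906341552734, 13.61976432800293), 11.838143348693848)
```

View pics/w6.png

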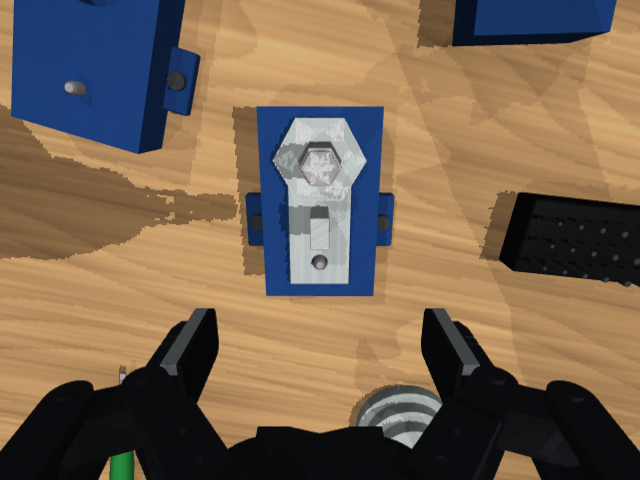

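The plate lies flat: its top is at 50.8 mm, 6 mm above the jig, with the post through the eye at px (321,165) and the dowel in its hole at (320,262). Handing in.

```bash
python3 -c "
from rig import env
print(env.sign_off())"
```

```text
the job is handed in; nothing more can be done
None
```

I screwed the post down onto its ring and fitted the keeper plate over the post and dowel. I then let go and handed the job in at about 20 s; the hand-in gives no verdict.

- **Post:** It turned freely (0.03 N m) at one parallel position. At the next, 60° on, the moment was 0.85 N m, which works out to about 45 N on the ring. I stopped there. After release its flats measured about 13–14°, against 12.2° for the jig, and its top had dropped 1.5 mm.
- **Keeper:** It went over the post and dowel without catching and touched down with about 4 N. In the last picture it lies flat, with its top 6 mm above the jig's and a tilt of about 0.0014 rad. Its yaw is 12.2°, like the jig's, and it sits within about 1–2 mm of home.
- **Other tools:** I did not touch the bystanders, and the gripper is clear of everything.

**Uncertain check:** The final hexagon fit of the post, taken with the keeper on, was noisy and gave anything from 8° to 18°. For the post angle I relied on the clearer fit made before placing the keeper.

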